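# Hang a film hanger on the drying rail and seat it in the notch

## Task

Take the blue-tabbed film hanger out of the grey rack and hook it over the drying rail on the loading stretch, right of the green ring (between that ring and the right-hand post, as seen from the robot). Then slide it left along the rail, without lifting it off, until its hook drops fully into the notch that lies somewhere between the two yellow rings; feel for the notch, and leave the hanger hanging there, upright and at rest. Do not disturb the red-tabbed hanger or anything else on the bench.

Things in the scene. Friction and masses are not known exactly. Their poses are not given: they have to be found in the camera images.
- hanger_grip (a point): Centre of the loose film hanger's blue tab, the grasp point; hanger axes: z up, x along its width towards the lip, y across its thickness. The hanger (about 0.25 kg, 245 mm tall) stands upright in the rack. Tab 36 mm wide (x), 14 mm thick (y: close the fingers along y), from 32 mm below to 20 mm above this point. Grasp at this height so the fingertips clear the rail later.
- hanger_seat (a point): Underside of the hook's bridge, which rests on the rail; 40 mm below hanger_grip. Hook 12 mm thick (y), inside width 24 mm (x). On the -x side the leg, 8 mm wide, runs 75 mm down to the frame (100 mm wide, 110 mm tall, 10 mm thick); on the +x side the lip, 8 mm wide, ends 30 mm below this point, leaving a mouth 45 mm high, open to +x, between lip and frame, where the rail enters.
- rack: Fixed grey plastic drip rack, base 150 x 80 x 12 mm, origin at its underside centre. Two upright slots (16 mm wide, 60 mm deep, tops 72 mm above the bench) hold the hanger's frame by its side edges; lift it out by at least 65 mm straight up. It is turned up to 0.35 rad.
- stand: Fixed stand of the drying rail; origin at the underside centre of its grey base plate (150 x 530 x 10 mm); x away from the robot, y along the rail (to the robot's left), z up. Two posts with black clamps at y = +-250 mm (reaching 10 mm inwards) carry a level round steel bar, 16 mm in diameter, along y; its ends stick out 20 mm past the clamps.
- rail_mid (a point): Top of the rail's bar half-way between the posts, 225 mm above the stand's origin; axes as the stand's. A hanger on the plain bar has its hanger_seat at this height.
- load_ring (a point): Top of the bar at the green painted ring (16 mm long, only paint), 50 mm right (-y) of rail_mid. The loading stretch lies right of it, as far as the right-hand post.
- marks: Two yellow painted rings on the bar (no step), 50 mm either side of this origin along y; origin on the bar's axis, 8 mm below its top. Between them, within 30 mm of the origin either way (place not measured), is the notch: a gap in the bar 24 mm long (y), upright ends, 7 mm deep; the 12 mm thick hook drops 7 mm in it. Found by sliding the hook along with a light press down.
- neighbour: Red-tabbed hanger of the same shape already hanging on the rail near the left post (35 to 52 mm from the post's axis), loose; origin at the bottom of its frame. Leave alone.
- tin: Round green tin, 84 mm across, 38 mm high, loose; origin under its centre. Leave alone.
- focus_finder: Black focus finder, 55 x 55 mm, 64 mm high, loose; origin under its centre. Leave alone.
- tray: Orange developing tray 160 x 240 x 45 mm, loose, with white print tongs in it; origin under its centre. Leave alone.
- chem_bottle: Amber bottle 72 mm across, 170 mm high, loose; origin under its centre. Leave alone.
- beaker: Clear plastic beaker 80 mm across, 100 mm high, loose; origin under its centre. Leave alone.
- board: Small wooden board 110 x 110 x 14 mm, loose; origin under its centre. Leave alone.
Not all that is in view belongs to the job. Leave any purple or turquoise look-alike of the part that bears hanger_grip alone.

How it is judged:
By the outcome, as a careful person would: the job done as asked, in the order asked, and still so for the second after the job is handed in, with the robot touching nothing.
It also fails if it takes over 51 s, if anything falls off the work surface, if the arm or the gripper's body presses on something with over 40 N, if the wrist force passes 120 N, or if a joint passes its speed limit or range.

## Robot

A 6-joint arm with a two-finger parallel gripper is mounted at the origin on the work surface. World frame = base frame: x ahead of the robot, y to its left, z up, the work surface at z = 0. Lengths are in m, angles in rad, forces in N, time in s.
With the tool pointing down it reaches from about 0.35 to 0.85 m from the base axis. Payload 8.1 kg.
Tool frame: the origin (TCP) lies on the centre line of the jaws, within the pads' length; the fingertips stand robot.tip_reach ahead of it and the grasp point (between the pads) lies 5 mm behind it (robot.tip_reach is the distance from the TCP to the fingertips, in m); z points along the fingers, y is the direction in which the jaws open and shut (so a half turn about z gives the same grasp; the last joint's range is limited). The gripper opens to 93 mm and grips with 3 to 60 N. Pads are 15 mm wide; open, the fingers measure 128 mm over their backs; the gripper's body (75 mm by 188 mm) begins 65 mm behind the grasp point.
Start: joints at [-1.204, 0.13, 1.488, -0, 1.523, -0.085], TCP at [0.262, -0.54, 0.233] pointing down, gripper open.
Joint ranges: [-2.96, 2.96], [-0.89, 2.26], [0.02, 2.5], [-1.34, 4.48], [0, 2.73], [-2.66, 2.66]. Speed limits (rad/s): [2.39, 2.39, 2.79, 3.14, 3.14, 3.14].

## Interface

Orientations are given as a rotation vector (axis times angle).
In Python, from plant import sensors, read_camera, robot gives the robot as it stands.
- The arm moves only by the tool play_rows, never from a script. Its argument "series" is a list that holds one entry, the list of rows, each a list of 5 numbers: the closure, from -1 (fully open) to 1 (shut), then the shift along the world's x, y, z in m, then the turn about the world's z in rad. A call has 1 to 8 rows; each row is the pose to reach, as a shift and turn from the pose commanded when the call began; what a row does not reach only later rows make up. A row lasts 1/10 s, in which the tool goes at most 50 mm and 8.59 degrees, less where a joint would pass 70% of its speed; a pose out of reach is approached as far as the arm can. A call with a gripper value outside its range is refused whole. The fingers move at their own pace and stop on an object; "force" is the grip in N (left out, the last holds). Time passes only in rows, so rows that repeat a pose let the fingers close. It gives the time, the measured TCP pose, the force and the opening at its end, in the units of the state.
- sensors.read_state(): the state, without advancing time (a new reading comes with each control period).
- read_camera(name): name is "scene" or "side" or "wrist"; returns a dict with "color" (480x640x3 uint8, red, green, blue), "range_z" (480x640 float32, m along the optical axis (not along the pixel's ray), 0 where there is no reading), "intrinsics" (3x3 intrinsics, pixels), "rvec" (rotation vector, rad) and "tvec" (3), from world to camera coordinates, as OpenCV has them. Camera axes: x right, y down, z forward; pixel columns grow to the right and rows downward; lengths in m; the calibration is good to about 2 mm. A picture is of the moment at which its call begins.
- robot.close_job(): hands the job in, once; it reports no verdict.
The state is a dict: "t": time; "q": joint angles; "dq": joint speeds; "joint_torque": joint torques, N m; "tool_pos": TCP position; "orientation": TCP orientation; "force": force on the tool from outside, world axes, zero at the start; "wrist_torque": the same for the moment, N m; "opening": finger opening in m.
Only numpy, scipy, OpenCV 4.12 (cv2) and the standard library are available. Lean on these libraries where they do the work, as an engineer would, in place of code of your own. Each camera call takes 0.05 s, during which the arm holds its last target.

## Working session

There is one attempt and no reset: what is moved stays moved. The work goes in short steps, Python scripts to look and compute and a tool call to move; the robot and the scene stay as the last step left them, time stands still between calls to the robot, and variables do not carry over. Pictures are saved under pics/ and viewed, and the job is handed in when it is done.

Besides the shell and the picture viewer there is one more tool, called after "Request:" as name([rows], argument=value, ...), one row to a line, values as JSON. play_rows: Moves the arm, as the interface text tells. Its arguments: {"type":"object","properties":{"series":{"type":"array","items":{"type":"array","items":{"type":"array","items":{"type":"number"}}}},"force":{"type":"number"}},"required":["series"]}

```bash
mkdir -p pics; ls
python3 - <<'E'
from plant import sensors, read_camera, robot
import cv2,numpy as np
print(sensors.read_state()); print([a for a in dir(robot) if a[0]!='_'], robot.tip_reach)
for n in("scene","side","wrist"):
    c=read_camera(n); cv2.imwrite(f"pics/{n}0.png",c["color"][:,:,::-1]); np.savez(f"{n}0.npz",**c)
    R=cv2.Rodrigues(c["rvec"])[0]; print(n,(-R.T@np.ravel(c["tvec"])).round(3))
E
```

```text
pics
{'t': 0.0, 'q': array([-1.20441572e+00,  1.31144916e-01,  1.48928233e+00, -2.36845203e-05,
        1.52303107e+00, -8.53956537e-02]), 'dq': array([ 0.00035445, -0.00067006, -0.00143195,  0.00092066,  0.00156325,
        0.00030449]), 'joint_torque': array([ 1.04515522e-03, -5.59831274e+01, -4.91765463e+01,  7.68682547e-02,
        3.54440894e-02, -1.52534649e-04]), 'tool_pos': array([ 0.26175235, -0.53927314,  0.23159548]), 'orientation': array([-3.05998474e+00, -7.03217607e-01,  4.46902308e-04]), 'force': array([-0.22482551, -0.571009  ,  0.20365523]), 'wrist_torque': array([-0.04452502, -0.01030815, -0.05639916]), 'opening': 0.09317391533712398}
['IKError', 'close_job', 'tip_reach'] 0.014
scene [ 1.153 -1.031  0.987]
side [0.371 1.039 0.834]
wrist [ 0.323 -0.509  0.383]
```

View pics/scene0.png

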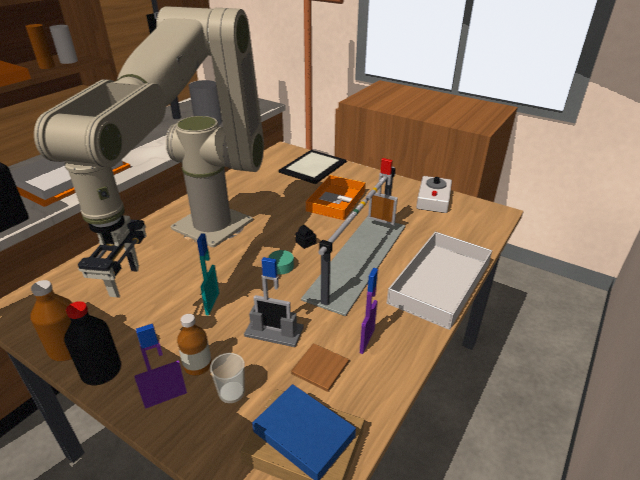

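View pics/side0.png

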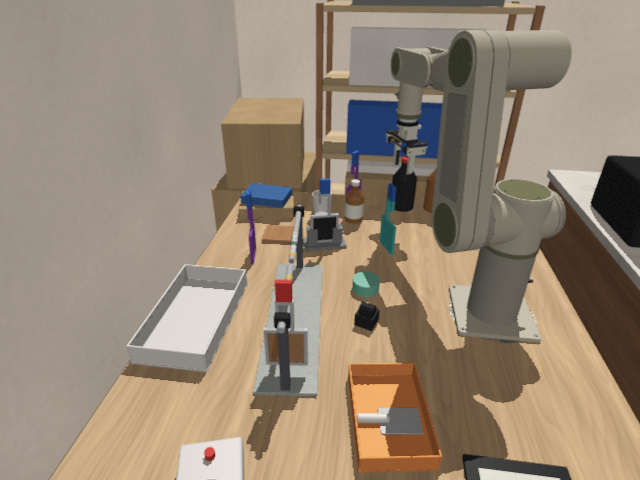

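View pics/wrist0.png

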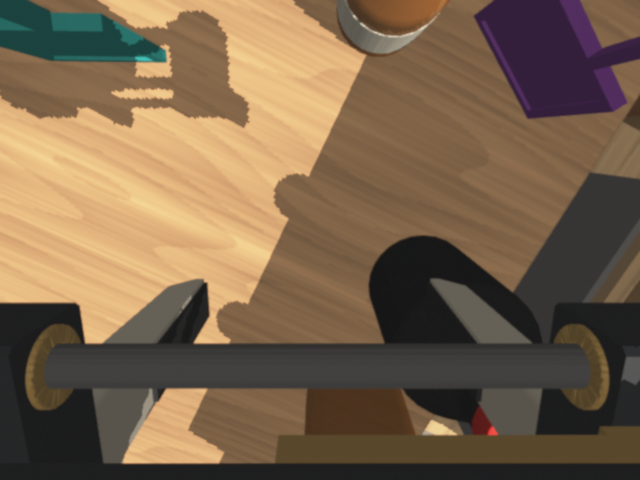

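Blue tabs that could be taken for the target (scene pixels):
- (269,268): grey hanger standing in the grey rack. This is my choice.
- (203,245): turquoise look-alike.
- (148,337): purple look-alike.
- (373,282): purple look-alike.

I'll check the choice in a crop and measure it.

```bash
cat > h.py <<'E'
import cv2,numpy as np
def load(n): return dict(np.load(n))
def cloud(c):
    K=c["intrinsics"];R=cv2.Rodrigues(c["rvec"])[0];t=np.ravel(c["tvec"])
    z=c["range_z"];v,u=np.mgrid[:480,:640]
    P=np.stack([(u-K[0,2])/K[0,0]*z,(v-K[1,2])/K[1,1]*z,z],-1)
    return (P-t)@R
def proj(c,p):
    return cv2.projectPoints(np.float64(p).reshape(-1,3),c["rvec"],c["tvec"],c["intrinsics"],None)[0].reshape(-1,2)
E
python3 - <<'E'
from h import *
for n,(x0,x1,y0,y1),(a0,a1,b0,b1) in (("scene",(235,315,245,355),(300,410,150,320)),("side",(290,360,165,255),(255,330,195,400))):
    c=load(n+"0.npz");im=c["color"][:,:,::-1]
    A=cv2.resize(im[y0:y1,x0:x1],None,fx=5,fy=5,interpolation=2);B=cv2.resize(im[b0:b1,a0:a1],None,fx=3,fy=3,interpolation=2)
    h=min(600,max(A.shape[0],B.shape[0]));o=np.zeros((h,800,3),np.uint8)
    A=A[:h];B=B[:h]
    o[:A.shape[0],:A.shape[1]]=A;w=min(B.shape[1],800-A.shape[1]);o[:B.shape[0],A.shape[1]:A.shape[1]+w]=B[:,:w]
    cv2.imwrite(f"pics/{n}_crop.png",o)
    P=cloud(c);hsv=cv2.cvtColor(c["color"],cv2.COLOR_RGB2HSV).astype(int);ok=c["range_z"]>0
    H,S,V=hsv[...,0],hsv[...,1],hsv[...,2]
    print(n,"hole frac",1-ok.mean())
    def rep(name,m):
        q=P[m&ok]
        if len(q): print(name,len(q),"med",np.median(q,0).round(4),"lo",np.percentile(q,3,0).round(4),"hi",np.percentile(q,97,0).round(4))
    reg=np.zeros_like(ok);reg[y0:y1,x0:x1]=1
    blue=(abs(H-110)<14)&(S>130)
    rep("tab",reg&blue)
    q=P[reg&blue&ok]
    r,(w,h2),a=cv2.minAreaRect(q[:,:2].astype(np.float32)); print("rect",r,w,h2,a)
    reg2=np.zeros_like(ok);reg2[b0:b1,a0:a1]=1
    high=reg2&(P[...,2]>0.18)
    rep("yellow",high&(abs(H-27)<6)&(S>120)); rep("green",high&(abs(H-60)<22)&(S>80))
    rep("red",reg2&((H<6)|(H>174))&(S>150))
    rep("plate",reg2&(P[...,2]>0.004)&(P[...,2]<0.02))
    rep("black>", high&(V<60))
    print("tabs n",)
E
```

```text
scene hole frac 0.004020182291666674
tab 268 med [ 0.5313 -0.3119  0.2383] lo [ 0.5147 -0.3186  0.2082] hi [ 0.547  -0.2999  0.26  ]
rect (0.4346070885658264, -0.20639455318450928) 0.039458297193050385 0.3055760860443115 42.0513916015625
yellow 9 med [0.5622 0.1144 0.2262] lo [0.5528 0.1103 0.2236] hi [0.5712 0.215  0.2277]
green 10 med [0.5717 0.0592 0.227 ] lo [ 0.5654 -0.0844  0.2235] hi [0.598  0.0664 0.2278]
red 167 med [0.5433 0.3082 0.2631] lo [0.5245 0.3016 0.2352] hi [0.5604 0.3216 0.2876]
plate 7344 med [0.5362 0.1822 0.011 ] lo [ 0.0407 -0.1454  0.0043] hi [0.7482 0.695  0.0185]
black> 203 med [ 0.5931 -0.1435  0.2225] lo [ 0.5458 -0.1537  0.1821] hi [0.6077 0.3576 0.2357]
tabs n
side hole frac 0.004166666666666652
tab 152 med [ 0.5306 -0.3017  0.2322] lo [ 0.5144 -0.5823  0.0784] hi [ 0.707  -0.2929  0.258 ]
rect (0.6111438274383545, -0.4451834559440613) 0.034790653735399246 0.34652554988861084 29.697351455688477
yellow 27 med [0.5552 0.21   0.2256] lo [0.5465 0.11   0.2205] hi [0.5669 0.2177 0.2273]
green 5 med [0.5668 0.0618 0.2245] lo [0.5631 0.0548 0.2181] hi [0.5718 0.0647 0.2264]
red 345 med [0.5414 0.3191 0.2649] lo [0.5256 0.3111 0.2374] hi [0.557  0.3223 0.2862]
plate 5385 med [0.5556 0.0904 0.0109] lo [ 0.4769 -0.4614  0.0048] hi [0.7518 0.3711 0.0167]
black> 280 med [0.5415 0.3647 0.2272] lo [ 0.5217 -0.1345  0.1828] hi [0.6008 0.371  0.2337]
tabs n
```

View pics/scene_crop.png

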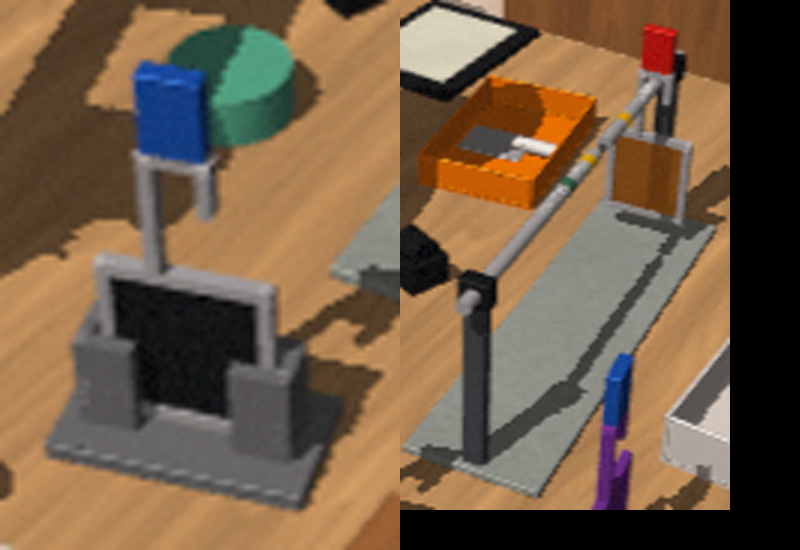

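View pics/side_crop.png

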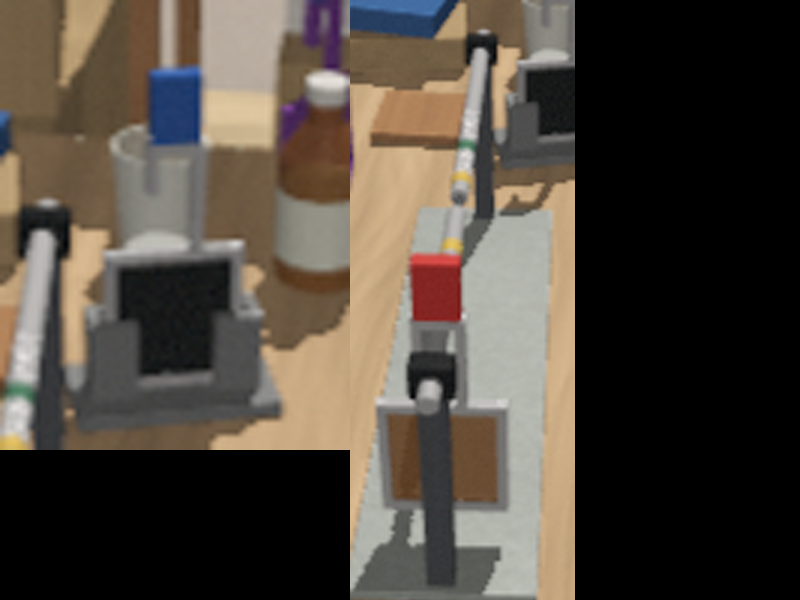

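The crop confirms a grey hanger with a blue tab in the rack, with its lip on the far (+x) side. Next I fit the hanger axis and the rail line.

Run:
```python
from h import *
Q=[];rings={}
for n in("scene","side"):
    c=load(n+"0.npz");P=cloud(c);ok=c["range_z"]>0
    hsv=cv2.cvtColor(c["color"],cv2.COLOR_RGB2HSV).astype(int);H,S,V=hsv[...,0],hsv[...,1],hsv[...,2]
    box=ok&(abs(P[...,0]-.531)<.04)&(abs(P[...,1]+.308)<.035)
    m=box&(P[...,2]>.19)&(P[...,2]<.28)&(abs(H-110)<14)&(S>130)
    q=P[m];print(n,"tab",len(q),"z",q[:,2].min(),q[:,2].max(),q.min(0).round(4),q.max(0).round(4), np.polyfit(q[:,0],q[:,1],1), q.mean(0))
    # frame/leg points
    bx=ok&(abs(P[...,0]-.531)<.07)&(abs(P[...,1]+.308)<.05)&(P[...,2]>.08)&(P[...,2]<.14)
    q=P[bx];print(" frame",len(q),np.polyfit(q[:,0],q[:,1],1),np.percentile(q,[2,50,98],axis=0).round(4).tolist())
    r,(w,h2),a=cv2.minAreaRect(P[ok&(abs(P[...,0]-.531)<.12)&(abs(P[...,1]+.308)<.08)&(P[...,2]>.006)&(P[...,2]<.017)][:,:2].astype(np.float32));print(" rackbase",r,w,h2,a)
    # rail
    rb=ok&(P[...,1]>-.12)&(P[...,1]<.29)&(P[...,2]>.205)&(P[...,2]<.24)&(abs(P[...,0]-.57)<.06)
    q=P[rb];fx=np.polyfit(q[:,1],q[:,0],1);res=q[:,0]-np.polyval(fx,q[:,1]);print(" rail",len(q),fx,res.std(),"ztop",np.percentile(q[:,2],[50,95]))
    for nm,mm in(("y",(abs(H-27)<8)&(S>90)),("g",(H>40)&(H<90)&(S>50)),("dark",V<70)):
        q=P[rb&mm];q=q[np.argsort(q[:,1])];print(" ",nm,q[:,[0,1,2]].round(3).tolist()[:40])
    Q+=[]
    for nm,lo,hi in(("clampR",-.19,-.125),("clampL",.33,.40)):
        q=P[ok&(P[...,1]>lo)&(P[...,1]<hi)&(P[...,2]>.2)&(P[...,2]<.24)&(abs(P[...,0]-.57)<.06)&(V<70)];
        if len(q):print(" ",nm,len(q),q.min(0).round(3),q.max(0).round(3))
    r=ok&(P[...,2]>.006)&(P[...,2]<.016)&(abs(P[...,1]-.11)<.3)&(abs(P[...,0]-.57)<.13)&(S<60)
    print(" plate",cv2.minAreaRect(P[r][:,:2].astype(np.float32)))
```

```text
scene tab 263 z 0.20494035676785252 0.2626793759282091 [ 0.5133 -0.3215  0.2049] [ 0.5489 -0.2987  0.2627] [ 0.33998684 -0.49251166] [ 0.53201981 -0.31163192  0.23782928]
 frame 512 [ 0.31844335 -0.47754734] [[0.4839, -0.3264, 0.0811], [0.5288, -0.3088, 0.1067], [0.5767, -0.2909, 0.1335]]
 rackbase (0.5333247184753418, -0.3099013864994049) 0.23390009999275208 0.15134815871715546 5.466170787811279
 rail 431 [-0.10584866  0.57825573] 0.004197821203310729 ztop [0.22476698 0.22853232]
  y [[0.578, 0.062, 0.222], [0.564, 0.105, 0.228], [0.571, 0.105, 0.227], [0.574, 0.106, 0.223], [0.566, 0.108, 0.227], [0.572, 0.11, 0.224], [0.567, 0.112, 0.226], [0.57, 0.113, 0.226], [0.562, 0.114, 0.227], [0.565, 0.114, 0.231], [0.558, 0.114, 0.225], [0.569, 0.114, 0.229], [0.565, 0.115, 0.227], [0.568, 0.123, 0.221], [0.557, 0.123, 0.224], [0.567, 0.124, 0.223], [0.552, 0.206, 0.23], [0.558, 0.208, 0.224], [0.552, 0.211, 0.228], [0.56, 0.212, 0.226], [0.559, 0.214, 0.221], [0.551, 0.214, 0.222], [0.555, 0.215, 0.223], [0.554, 0.215, 0.227], [0.549, 0.218, 0.228], [0.552, 0.219, 0.228], [0.556, 0.22, 0
[... 1866 characters left out ...]
226], [0.553, 0.216, 0.227], [0.555, 0.216, 0.224], [0.555, 0.216, 0.227], [0.548, 0.217, 0.223], [0.55, 0.217, 0.225], [0.552, 0.217, 0.226], [0.557, 0.219, 0.227]]
  g [[0.563, 0.053, 0.22], [0.563, 0.055, 0.218], [0.565, 0.055, 0.224], [0.565, 0.056, 0.222], [0.568, 0.058, 0.225], [0.57, 0.058, 0.225], [0.573, 0.059, 0.226], [0.567, 0.062, 0.225], [0.572, 0.062, 0.224], [0.575, 0.062, 0.224], [0.564, 0.064, 0.223], [0.569, 0.065, 0.227]]
  dark [[0.596, -0.114, 0.223]]
  clampR 70 [ 0.574 -0.144  0.201] [ 0.605 -0.125  0.234]
  clampL 186 [0.521 0.349 0.201] [0.552 0.378 0.234]
 plate ((0.5649868845939636, 0.11155790090560913), (0.14925336837768555, 0.5339705348014832), 6.037174224853516)
```

Run:
```python
from h import *
G={}
for n in("scene","side"):
    c=load(n+"0.npz");P=cloud(c)[c["range_z"]>0]
    for p in P:
        if .2<p[0]<.85 and -.7<p[1]<.45 and p[2]<.33:
            k=(int(p[1]//.03),int(p[0]//.03));G.setdefault(k,[]).append(p[2])
print("cols x(cm):"," ".join(f"{x*3:3d}" for x in range(7,28)))
for j in range(14,-24,-1):
    print(f"y {j*3:4d}     "," ".join(f"{int(1000*np.percentile(G[(j,i)],98)):3d}" if (j,i) in G and len(G[(j,i)])>2 else "  ." for i in range(7,28)))
```

```text
cols x(cm):  21  24  27  30  33  36  39  42  45  48  51  54  57  60  63  66  69  72  75  78  81
y   42       46  10  11  22  25  46   4   4   4   3   3   4   5   4   4   5   5   4   4   4   4
y   39       46  12  15  26  26  47   4   6   3   3 216   5   4   4   5   4   4   4   4   3   4
y   36       47  13  12  10   8  46   3   5  12  12 232 233  13  14   5   5   4   3   3   3   3
y   33       47   9   8   8   9  46  37   4  12  14 233 233  14  14   5   5   5  60  61  59  61
y   30       47   8   7   7   7  45  46   5  12 150 284 286 151  14   4   4   5  61  61  61  62
y   27       46  48  46  47  46  47  45   5  12  16  16 229  16  14   4   5   4  61  10  10   9
y   24        5  44   6   4   9   5   4   4  12  16  15 228  16  15   4   4   5  62  10  10  10
y   21        6   7   4   5   5   5   3   5  11  15  16 227  15  16   5   5   4  62  11  10  10
y   18        4   5   5   5   6   5   5   4   5  14  15 229  15  16   7   5   4  61  11  10   9
y   15        6   6   5   5   4   6   5   4   5  15  16 227  15  15  14   5   5  62  10  10   9
y   12        6   5   6   3  42  40   4   4 
[... 1943 characters left out ...]
   5  37  84  87  84  82  55
y  -51      296 327 322   5   5   4 124 173 160   5 102 102 102  99   5  55  88  89  89  89  89
y  -54        5   4 329   6   5   6 133 173 159   5 102  40  77 102   4  54  88  89  89  90  89
y  -57      318 321 329 326   5   4  80 115 106   5 100 102 101  99   5  52  88  89  89  89  89
y  -60        5 321 310 329 324   6   4   . 112   4   5   5   4   5   4   5  89  88  89  89  89
y  -63      158 172 322 329 329   7   5 247 245   4   5   4   5   5   5   4  88  88  88  88  88
y  -66      223 224 166   5   5   5   5 246 242   5   5   5   4   4   4   4  53  53  53  53  50
y  -69      223 223 159   5   5   5 109 112   4   5   5   5   4   5   5   5   5   4   4   .   .
```

Request:
play_rows([
  [[-1,0,0,0.05,0],[-1,0.03,0.03,0.09,-0.03],[-1,0.269,0.2335,0.09,-0.127],[-1,0.269,0.2335,0.09,-0.127],[-1,0.269,0.2335,0.09,-0.127],[-1,0.269,0.2335,0.09,-0.127],[-1,0.269,0.2335,0.09,-0.127],[-1,0.269,0.2335,0.09,-0.127]],
])

```text
t: 0.95
tool_pos: [0.517, -0.3176, 0.3221]
orientation: [-3.1, -0.508, 0.0]
force: [0.4, -1.2, 0.2]
opening: 0.093
```

Request:
play_rows([
  [[-1,0,0,0,0],[-1,0,0,0,0]],
])

```text
t: 1.15
tool_pos: [0.5165, -0.3181, 0.3217]
orientation: [-3.099, -0.512, 0.002]
force: [-0.4, -0.7, -0.1]
opening: 0.0928
```

Run:
```python
from plant import *
from h import *
s=sensors.read_state();print(s["t"],s["tool_pos"],s["orientation"],s["q"],s["force"])
c=read_camera("wrist");np.savez("w1.npz",**c);cv2.imwrite("pics/w1.png",c["color"][:,:,::-1])
P=cloud(c);hsv=cv2.cvtColor(c["color"],cv2.COLOR_RGB2HSV).astype(int)
m=(c["range_z"]>0)&(abs(hsv[...,0]-110)<14)&(hsv[...,1]>130)&(P[...,2]>.245)&(P[...,2]<.28)
q=P[m];print(len(q),np.median(q,0),cv2.minAreaRect(q[:,:2].astype(np.float32)))
```

```text
1.15 [ 0.51645997 -0.31808139  0.32167916] [-3.09900726e+00 -5.12236937e-01  1.50434895e-03] [-6.36343231e-01  1.30315675e-01  1.32771142e+00 -3.15677747e-04
  1.68461758e+00  6.06798295e-01] [-0.35467265 -0.74098935 -0.12029568]
1559 [ 0.53153649 -0.30723874  0.25611134] ((0.5302008390426636, -0.30770087242126465), (0.03531606122851372, 0.012872830964624882), 17.62592124938965)
```

View pics/w1.png

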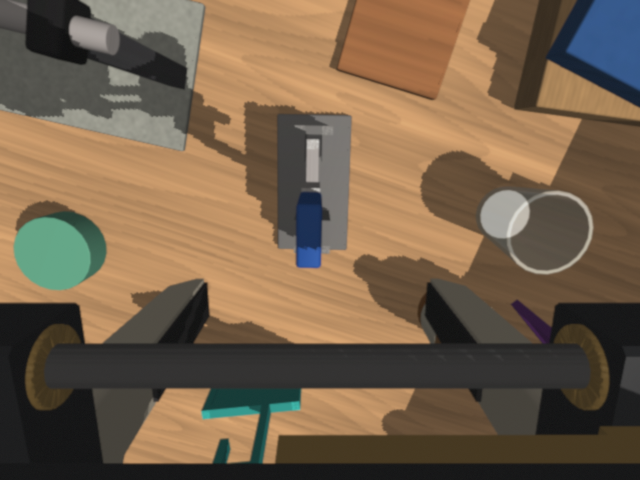

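Request:
play_rows([
  [[-1,0.0143,0.0108,0,0],[-1,0.0143,0.0108,0,0],[-1,0.0143,0.0108,-0.03,0],[-1,0.0143,0.0108,-0.06,0],[-1,0.0143,0.0108,-0.088,0],[-1,0.0143,0.0108,-0.088,0]],
])

```text
t: 1.8
tool_pos: [0.5274, -0.3077, 0.2291]
orientation: [-3.095, -0.505, 0.009]
force: [-0.5, -0.1, -1.7]
opening: 0.0932
```

Run:
```python
from plant import *
s=sensors.read_state();print(s["t"],s["tool_pos"],s["orientation"],s["force"])
```

```text
1.8 [ 0.52738695 -0.30769081  0.2291354 ] [-3.09494123 -0.50519536  0.0094297 ] [-0.53343342 -0.12104245 -1.69117911]
```

Request:
play_rows([
  [[-1,0,0,0,0],[-1,0,0,0,0],[-1,0,0,0,0]],
])

```text
t: 2.1
tool_pos: [0.5309, -0.3093, 0.2368]
orientation: [3.098, 0.507, 0.004]
force: [0.5, -0.4, 0.1]
opening: 0.093
```

Request:
play_rows([
  [[-1,0,0,0,0],[-1,0,0,0,0],[-1,0,0,0,0]],
])

```text
t: 2.4
tool_pos: [0.5302, -0.3085, 0.2347]
orientation: [3.1, 0.508, 0.001]
force: [0.3, -0.2, -0.6]
opening: 0.0931
```

Request:
play_rows([
  [[-1,0.0005,0.0012,-0.002,0],[-1,0.0005,0.0012,-0.002,0],[1,0.0005,0.0012,-0.002,0],[1,0.0005,0.0012,-0.002,0],[1,0.0005,0.0012,-0.002,0],[1,0.0005,0.0012,-0.002,0],[1,0.0005,0.0012,-0.002,0],[1,0.0005,0.0012,-0.002,0]],
], force=30)

```text
t: 3.2
tool_pos: [0.5306, -0.3073, 0.2323]
orientation: [3.1, 0.508, 0.0]
force: [0.4, 0.1, -1.2]
opening: 0.0493
```

Request:
play_rows([
  [[1,0,0,0,0],[1,0,0,0,0]],
])

```text
t: 3.4
tool_pos: [0.5306, -0.3073, 0.2323]
orientation: [3.1, 0.508, 0.0]
force: [0.2, 0.1, -0.2]
opening: 0.0335
```

Request:
play_rows([
  [[1,0,0,0,0],[1,0,0,0,0],[1,0,0,0,0],[1,0,0,0,0],[1,0,0,0,0]],
])

```text
t: 3.9
tool_pos: [0.5306, -0.3072, 0.2323]
orientation: [-3.1, -0.508, 0.0]
force: [0.0, 0.2, 0.2]
opening: 0.0139
```

Request:
play_rows([
  [[1,0,0,0.01,0],[1,0,0,0.025,0],[1,0,0,0.04,0],[1,0,0,0.055,0],[1,0,0,0.07,0],[1,0,0,0.085,0],[1,0,0,0.095,0],[1,0,0,0.095,0]],
])

```text
t: 4.7
tool_pos: [0.5313, -0.3077, 0.3298]
orientation: [3.098, 0.508, 0.004]
force: [0.7, 0.3, -2.9]
opening: 0.0137
```

Request:
play_rows([
  [[1,-0.02,0.01,0,0],[1,-0.04,0.03,0,0],[1,-0.05,0.06,0,-0.04],[1,-0.055,0.1,0,-0.08],[1,-0.055,0.14,0,-0.12],[1,-0.055,0.18,0,-0.16],[1,-0.055,0.21,0,-0.2],[1,-0.055,0.24,0,-0.22]],
])

```text
t: 5.5
tool_pos: [0.4751, -0.0657, 0.3266]
orientation: [-3.137, -0.163, 0.001]
force: [0.4, 0.2, -3.1]
opening: 0.0138
```

Request:
play_rows([
  [[1,0,0.025,0,0],[1,0.015,0.045,0,0],[1,0.015,0.05,0,0],[1,0.015,0.05,0,0],[1,0.015,0.05,0,0],[1,0.015,0.05,0,0]],
])

```text
t: 6.1
tool_pos: [0.4903, -0.0181, 0.3271]
orientation: [3.137, 0.163, -0.001]
force: [0.7, -0.3, -3.3]
opening: 0.0137
```

Run:
```python
from plant import *
from h import *
s=sensors.read_state();print(s["t"],s["tool_pos"],s["orientation"],s["force"],s["opening"])
for n in("scene","side"):
    c=read_camera(n);np.savez(n+"2.npz",**c);cv2.imwrite(f"pics/{n}2.png",c["color"][:,:,::-1])
```

```text
6.1 [ 0.49029305 -0.01811395  0.32707098] [ 3.13714597e+00  1.62839277e-01 -7.82674695e-04] [ 0.66042593 -0.30446742 -3.27147746] 0.013721017860839726
```

View pics/scene2.png

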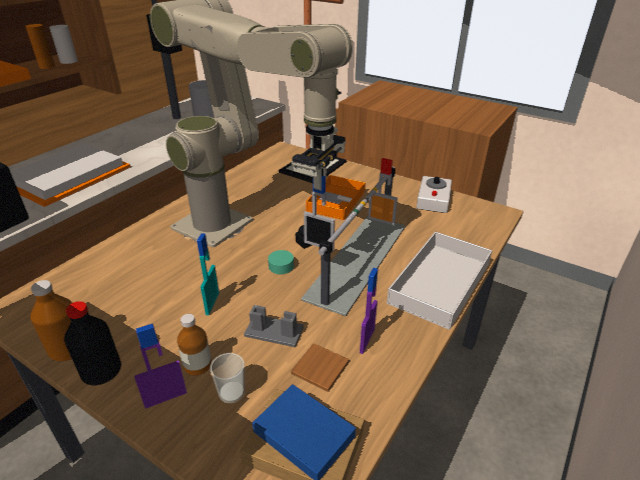

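View pics/side2.png

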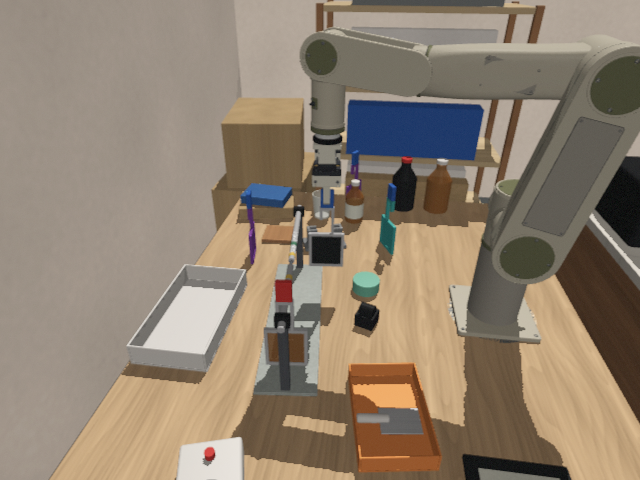

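Hanger is held upright at scene pixel (319,210) and the rack is empty. I'll measure where the leg, lip and frame sit relative to the TCP and the rail.

Run:
```python
from h import *
T=np.array([.4903,-.0181,.3271]);a=.105;ex=np.array([np.cos(a),np.sin(a),0]);ey=np.array([-np.sin(a),np.cos(a),0])
for n in("scene","side"):
    c=load(n+"2.npz");P=cloud(c);ok=c["range_z"]>0
    D=P-T;u=D@ex;v=D@ey;w=D[...,2]
    near=ok&(abs(u)<.065)&(abs(v)<.03)
    for nm,lo,hi in(("tab",-.026,-.012),("bridge",-.045,-.03),("leg+lip",-.062,-.045),("leg",-.105,-.07),("frame",-.2,-.125)):
        m=near&(w>lo)&(w<hi);
        if m.sum()>3: print(n,nm,m.sum(),"u",np.percentile(u[m],[1,10,50,90,99]).round(4),"v",np.percentile(v[m],[5,50,95]).round(4))
    m=near&(w>-.062)&(w<-.05);print(np.sort(u[m]).round(3))
    print("wmin",w[near&(w>-.26)].min(), "yaw frame",np.polyfit(P[near&(w<-.125)&(w>-.2)][:,0],P[near&(w<-.125)&(w>-.2)][:,1],1), "tilt u",)
    fm=near&(w<-.115)&(w>-.22);print("plane v~u,w",np.linalg.lstsq(np.c_[u[fm],w[fm],np.ones(fm.sum())],v[fm],rcond=None)[0])
    m=near&(w>-.11)&(w<-.065);print("leg tilt du/dw",np.polyfit(w[m],u[m],1) if m.sum()>5 else None)
    # rail in these coords
    r=ok&(abs(v)<.13)&(abs(P[...,2]-.22)<.012)&(u>.05)&(u<.12)
    q=P[r];ur=u[r];vr=v[r]
    for lo,hi in((-.1,-.05),(-.03,.03),(.05,.1)):
        k=(vr>lo)&(vr<hi);print("rail",lo,k.sum(),np.percentile(ur[k],[3,50,97]).round(4),"z",np.percentile(q[k,2],[50,97]).round(4))
```

```text
scene tab 46 u [-0.0185 -0.0143  0.0042  0.0162  0.0168] v [-0.0095 -0.0045  0.0031]
scene bridge 40 u [-0.0202 -0.0177  0.0061  0.018   0.0188] v [-0.0064 -0.0025  0.0073]
scene leg+lip 46 u [-0.0205 -0.0184  0.0099  0.0184  0.0194] v [-0.0065 -0.0018  0.0079]
scene leg 43 u [-0.0199 -0.0192 -0.0153 -0.0131  0.0019] v [-0.0065 -0.002   0.0077]
scene frame 545 u [-0.0514 -0.0437 -0.0068  0.0349  0.0491] v [-0.0044 -0.0001  0.0039]
[-0.021 -0.019 -0.019 -0.019 -0.018 -0.016 -0.015 -0.015 -0.015 -0.015
 -0.014 -0.014 -0.014 -0.014 -0.014 -0.013 -0.013 -0.013  0.009  0.009
  0.01   0.012  0.013  0.014  0.014  0.017  0.017  0.018  0.018  0.018
  0.018  0.018  0.018  0.019]
wmin -0.2203193297190691 yaw frame [ 0.10932749 -0.07182143] tilt u
plane v~u,w [ 0.00715936 -0.0035743  -0.00090826]
leg tilt du/dw [-0.46308405 -0.05130908]
rail -0.1 64 [0.0805 0.09   0.095 ] z [0.2242 0.2278]
rail -0.03 74 [0.0817 0.09   0.0952] z [0.2246 0.2284]
rail 0.05 53 [0.0808 0.0908 0.0961] z [0.2257 0.2287]
side tab 55 u [-0.0171 -0.0131  0.0005  0.0157  0.0181] v [0.0049 0.0074 0.0126]
side bridge 45 u [-0.019  -0.0188 -0.0024  0.0183  0.0195] v [0.0039 0.0072 0.0095]
side leg+lip 33 u [-0.0193 -0.0191  0.0137  0.0193  0.0194] v [0.0044 0.0071 0.011 ]
side leg 28 u [-0.0198 -0.0196 -0.0168 -0.0134 -0.0117] v [0.004  0.0068 0.0101]
side frame 755 u [-0.0483 -0.0393 -0.001   0.0392  0.0479] v [-0.0003  0.0031  0.0073]
[-0.019 -0.019 -0.019 -0.019 -0.017 -0.017 -0.016 -0.016 -0.016 -0.014
 -0.014 -0.014  0.014  0.014  0.014  0.014  0.014  0.017  0.017  0.017
  0.017  0.019  0.019  0.019]
wmin -0.2203082221598157 yaw frame [ 0.10024678 -0.06407232] tilt u
plane v~u,w [-0.00469116 -0.00233039  0.00296967]
leg tilt du/dw [-0.61522392 -0.06496255]
rail -0.1 42 [0.0809 0.0876 0.0954] z [0.2247 0.2279]
rail -0.03 64 [0.0503 0.0865 0.0951] z [0.2242 0.2271]
rail 0.05 61 [0.0802 0.0867 0.0955] z [0.2248 0.2272]
```

Request:
play_rows([
  [[1,0,0,-0.012,0],[1,0,0,-0.0226,0],[1,0,0,-0.0226,0],[1,0,0,-0.0226,0],[1,0.02,0.002,-0.0226,0],[1,0.04,0.004,-0.0226,0],[1,0.055,0.006,-0.0226,0],[1,0.07,0.0075,-0.0226,0]],
])

```text
t: 7.0
tool_pos: [0.5615, -0.0097, 0.305]
orientation: [3.137, 0.165, 0.001]
force: [0.9, 0.1, -3.3]
opening: 0.0136
```

Request:
play_rows([
  [[1,0.01,0.001,0,0],[1,0.0173,0.0018,0,0],[1,0.0173,0.0018,0,0],[1,0.0173,0.0018,0,0],[1,0.0173,0.0018,0,0],[1,0.0173,0.0018,0,0]],
])

```text
t: 7.6
tool_pos: [0.5776, -0.008, 0.3049]
orientation: [3.137, 0.164, 0.0]
force: [-0.7, 0.0, -3.2]
opening: 0.0135
```

Run:
```python
from plant import *
from h import *
s=sensors.read_state();print(s["t"],s["tool_pos"],s["orientation"],s["force"],s["opening"])
T=s["tool_pos"];a=.105;ex=np.array([np.cos(a),np.sin(a),0]);ey=np.array([-np.sin(a),np.cos(a),0])
o=[]
for n,(x,y) in(("scene",(330,200)),("side",(300,215))):
    c=read_camera(n);np.savez(n+"3.npz",**c)
    im=c["color"][:,:,::-1];p=proj(c,T-[0,0,.06])[0].astype(int)
    o.append(cv2.resize(im[p[1]-50:p[1]+50,p[0]-33:p[0]+33],None,fx=6,fy=6,interpolation=2))
    P=cloud(c);ok=c["range_z"]>0;D=P-T;u=D@ex;v=D@ey;w=D[...,2]
    m=ok&(abs(u)<.03)&(abs(v)<.012)&(w<-.045)&(w>-.062);print(n,"leg/lip",np.sort(u[m]).round(3))
    for lo,hi in((-.1,-.04),(.04,.1)):
        r=ok&(v>lo)&(v<hi)&(abs(P[...,2]-.22)<.012)&(abs(u)<.03);print(" rail",np.percentile(u[r],[3,50,97]).round(4))
cv2.imwrite("pics/c3.png",np.hstack(o))
```

```text
7.6 [ 0.57755218 -0.00803278  0.30490411] [3.13723501e+00 1.64358392e-01 2.83709471e-04] [-0.66739164  0.03652652 -3.24575959] 0.01348175274377389
scene leg/lip [-0.024 -0.023 -0.023 -0.021 -0.021 -0.021 -0.021 -0.02  -0.02  -0.02
 -0.019 -0.019 -0.017 -0.016 -0.016 -0.015 -0.015 -0.015 -0.015 -0.015
 -0.014 -0.014 -0.014 -0.014 -0.014 -0.013  0.01   0.011  0.013  0.014
  0.014  0.014  0.014  0.014  0.015  0.015  0.015  0.016  0.016  0.016
  0.017  0.018  0.018  0.018  0.019  0.02   0.02 ]
 rail [-0.0063  0.002   0.0074]
 rail [-0.0059  0.0037  0.0072]
side leg/lip [-0.019 -0.019 -0.018 -0.018 -0.018 -0.016 -0.016 -0.016 -0.016 -0.015
 -0.013 -0.013 -0.013 -0.013 -0.013 -0.013  0.012  0.012  0.012  0.012
  0.012  0.015  0.015  0.015  0.015  0.015  0.015  0.018  0.018  0.018
  0.018  0.018  0.018]
 rail [-0.0059  0.0002  0.0071]
 rail [-0.0075 -0.001   0.0073]
```

View pics/c3.png

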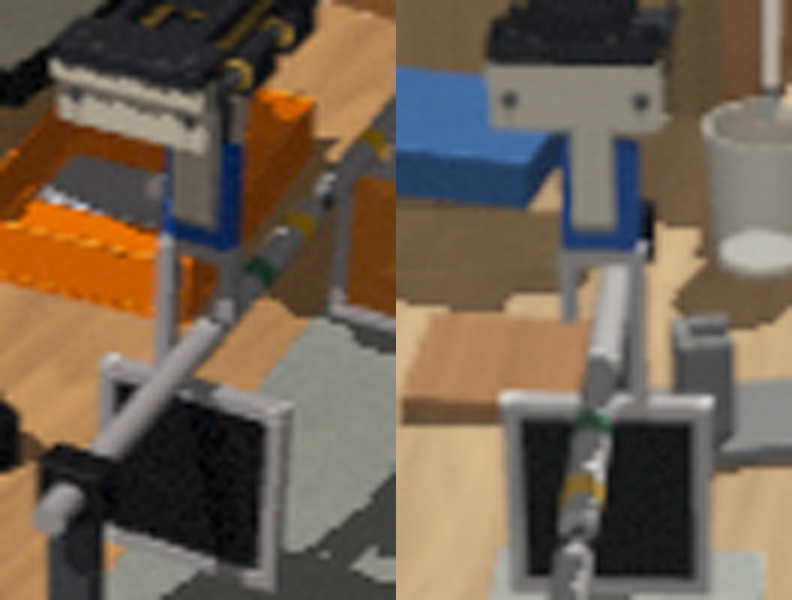

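The bar is inside the mouth and centred within about 1 mm; the crop shows leg and lip on either side of it. Lowering now.

Request:
play_rows([
  [[1,0.0003,0,-0.012,0],[1,0.0003,0,-0.024,0],[1,0.0003,0,-0.034,0],[1,0.0003,0,-0.04,0],[1,0.0003,0,-0.042,0],[1,0.0003,0,-0.042,0],[1,0.0003,0,-0.042,0]],
])

```text
t: 8.4
tool_pos: [0.5784, -0.008, 0.2632]
orientation: [3.137, 0.165, 0.001]
force: [0.5, -0.1, -3.4]
opening: 0.0141
```

Request:
play_rows([
  [[1,0,0,-0.001,0],[1,0,0,-0.002,0],[1,0,0,-0.003,0],[1,0,0,-0.003,0],[1,0,0,-0.003,0]],
])

```text
t: 8.9
tool_pos: [0.5784, -0.008, 0.2602]
orientation: [3.137, 0.164, 0.001]
force: [-1.1, -0.4, 0.7]
opening: 0.0138
```

Request:
play_rows([
  [[1,0,0,-0.001,0],[1,0,0,-0.001,0],[1,0,0,-0.001,0]],
])

```text
t: 9.2
tool_pos: [0.5784, -0.008, 0.2601]
orientation: [3.137, 0.165, 0.002]
force: [-2.4, 0.1, 6.1]
opening: 0.0138
```

Request:
play_rows([
  [[1,-0.001,0.01,0.0005,0],[1,-0.002,0.02,0.0005,0],[1,-0.0032,0.03,0.0005,0],[1,-0.0042,0.04,0.0005,0],[1,-0.0053,0.05,0.0005,0],[1,-0.0063,0.06,0.0005,0],[1,-0.0074,0.07,0.0005,0]],
])

```text
t: 9.9
tool_pos: [0.5713, 0.0625, 0.2602]
orientation: [3.136, 0.165, 0.003]
force: [0.9, -4.5, 6.1]
opening: 0.0139
```

Request:
play_rows([
  [[1,-0.001,0.01,0,0],[1,-0.002,0.02,0,0],[1,-0.0032,0.03,0,0],[1,-0.0042,0.04,0,0],[1,-0.0053,0.05,0,0]],
])

```text
t: 10.4
tool_pos: [0.5658, 0.1125, 0.2601]
orientation: [3.136, 0.165, 0.003]
force: [0.8, -4.5, 5.3]
opening: 0.014
```

Request:
play_rows([
  [[1,-0.0005,0.005,0,0],[1,-0.001,0.01,0,0],[1,-0.0015,0.014,0,0]],
])

```text
t: 10.7
tool_pos: [0.5643, 0.1265, 0.2601]
orientation: [3.136, 0.165, 0.003]
force: [0.1, -5.7, 5.8]
opening: 0.014
```

Request:
play_rows([
  [[1,-0.0003,0.002,0,0],[1,-0.0005,0.004,0,0],[1,-0.0007,0.006,0,0]],
])

```text
t: 11.0
tool_pos: [0.5636, 0.1323, 0.2601]
orientation: [3.136, 0.165, 0.002]
force: [-0.3, -5.0, 5.0]
opening: 0.0142
```

Request:
play_rows([
  [[1,-0.0002,0.002,0,0],[1,-0.0004,0.004,0,0]],
])

```text
t: 11.2
tool_pos: [0.5631, 0.1363, 0.2599]
orientation: [3.137, 0.165, 0.002]
force: [1.6, -4.8, 4.4]
opening: 0.0139
```

Request:
play_rows([
  [[1,-0.0002,0.002,0,0],[1,-0.0004,0.004,0,0]],
])

```text
t: 11.4
tool_pos: [0.562, 0.1409, 0.2587]
orientation: [-3.136, -0.165, 0.001]
force: [-0.3, 0.5, -3.1]
opening: 0.0137
```

The hook fell (z 0.2599 → 0.2587, press force gone), so it is in the notch. I'll ease towards the middle and lower.

Request:
play_rows([
  [[1,-0.0002,0.002,-0.001,0],[1,-0.0004,0.004,-0.002,0],[1,-0.0004,0.004,-0.003,0],[1,-0.0004,0.004,-0.004,0],[1,-0.0004,0.004,-0.004,0]],
])

```text
t: 11.9
tool_pos: [0.5619, 0.144, 0.2547]
orientation: [3.137, 0.165, -0.001]
force: [-0.7, 0.4, -3.2]
opening: 0.0136
```

Request:
play_rows([
  [[1,0,0,-0.001,0],[1,0,0,-0.0015,0],[1,0,0,-0.0015,0]],
])

```text
t: 12.2
tool_pos: [0.5621, 0.1439, 0.2536]
orientation: [-3.137, -0.164, 0.0]
force: [-0.2, 0.5, -3.9]
opening: 0.0141
```

Request:
play_rows([
  [[1,0,0,-0.0008,0],[1,0,0,-0.0008,0],[1,0,0,-0.0008,0]],
])

```text
t: 12.5
tool_pos: [0.5622, 0.144, 0.2532]
orientation: [-3.137, -0.164, -0.001]
force: [-1.6, 0.1, -0.2]
opening: 0.0134
```

Full 7 mm drop (0.2601 → 0.2532) with bottom contact. One look before releasing.

```bash
cat > look.py <<'E'
from plant import *
from h import *
import sys
k=sys.argv[1]
s=sensors.read_state();print(s["t"],s["tool_pos"],s["force"],s["opening"])
a=.105;ex=np.array([np.cos(a),np.sin(a),0]);ey=np.array([-np.sin(a),np.cos(a),0]);T=np.array([.562,.144,.2532])
o=[]
for n in("scene","side"):
    c=read_camera(n);np.savez(n+k+".npz",**c);im=c["color"][:,:,::-1];cv2.imwrite(f"pics/{n}{k}.png",im)
    p=proj(c,T-[0,0,.07])[0].astype(int)
    o.append(cv2.resize(im[p[1]-50:p[1]+50,p[0]-33:p[0]+33],None,fx=6,fy=6,interpolation=2))
    P=cloud(c);ok=c["range_z"]>0;D=P-T;u=D@ex;v=D@ey;w=D[...,2]
    hsv=cv2.cvtColor(c["color"],cv2.COLOR_RGB2HSV).astype(int)
    fm=ok&(abs(u)<.055)&(abs(v)<.02)&(w<-.12)&(w>-.22)
    print(n,"frame v=a*u+b*w+c",np.linalg.lstsq(np.c_[u[fm],w[fm],np.ones(fm.sum())],v[fm],rcond=None)[0].round(4),"u",np.percentile(u[fm],[2,98]).round(4),"wmin",w[ok&(abs(u)<.055)&(abs(v)<.015)&(w>-.23)&(w<-.1)].min().round(4))
    t=ok&(abs(u)<.03)&(abs(v)<.02)&(w>-.03)&(w<.04)&(abs(hsv[...,0]-110)<14)&(hsv[...,1]>130)
    if t.sum():print(" tab z",P[t][:,2].min().round(4),P[t][:,2].max().round(4),"mean u,v",u[t].mean().round(4),v[t].mean().round(4))
    r=ok&((hsv[...,0]<6)|(hsv[...,0]>174))&(hsv[...,1]>150)&(abs(P[...,1]-.31)<.03)&(P[...,2]>.2)&(abs(P[...,0]-.54)<.05)
    print(" red",r.sum(),np.median(P[r],0).round(4))
cv2.imwrite(f"pics/c{k}.png",np.hstack(o))
E
python3 look.py 4
```

```text
12.5 [0.56217592 0.14397924 0.25319254] [-1.62579829  0.12708594 -0.18048425] 0.013405963107967859
scene frame v=a*u+b*w+c [-0.0016  0.0018 -0.0001] u [-0.0504  0.0475] wmin -0.2195
 tab z 0.2286 0.2797 mean u,v 0.0043 -0.0044
 red 113 [0.5486 0.3077 0.2579]
side frame v=a*u+b*w+c [-0.0015 -0.0054  0.0024] u [-0.0503  0.0479] wmin -0.2207
 tab z 0.2274 0.2719 mean u,v -0.0074 0.0067
 red 337 [0.5403 0.3192 0.2636]
```

View pics/c4.png

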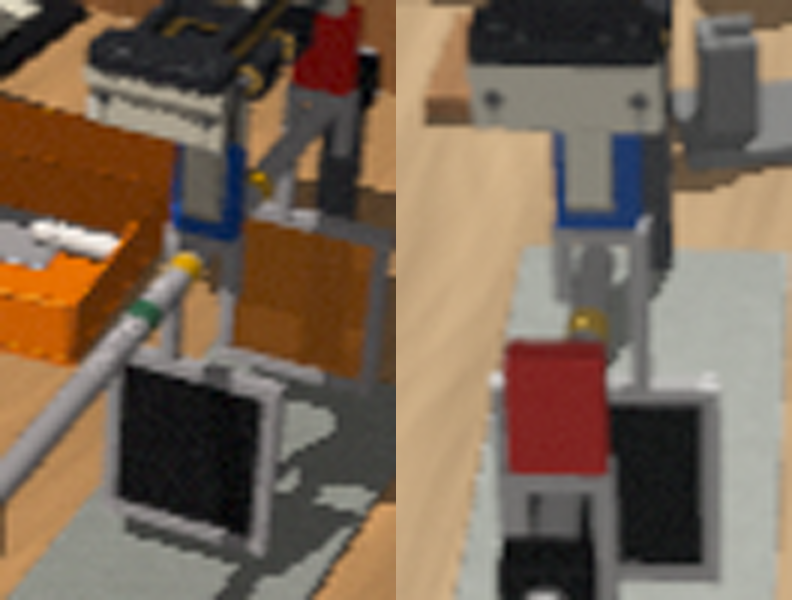

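The hook is around the bar just left of the near yellow ring, and the frame is upright and clear of the red hanger. Releasing.

Request:
play_rows([
  [[0.5,0,0,0,0],[0.4,0,0,0,0],[0.3,0,0,0,0],[0.2,0,0,0,0],[0.1,0,0,0,0],[0.1,0,0,0,0],[0.1,0,0,0,0],[0.1,0,0,0,0]],
])

```text
t: 13.4
tool_pos: [0.5621, 0.144, 0.2529]
orientation: [-3.137, -0.165, -0.0]
force: [-0.1, 0.1, -0.1]
opening: 0.0421
```

```bash
python3 look.py 5
```

```text
13.4 [0.56208874 0.14403568 0.25287831] [-0.1032359   0.0751857  -0.12122385] 0.04206902941635297
scene frame v=a*u+b*w+c [0.0026 0.0057 0.0007] u [-0.0505  0.0472] wmin -0.2226
 tab z 0.2294 0.2802 mean u,v 0.0098 -0.0038
 red 108 [0.5488 0.3082 0.2547]
side frame v=a*u+b*w+c [ 0.0056 -0.0072  0.0023] u [-0.0502  0.0478] wmin -0.2202
 tab z 0.2297 0.2716 mean u,v -0.0135 0.0064
 red 334 [0.5408 0.3193 0.2636]
```

Request:
play_rows([
  [[0.1,0,0,0.01,0],[0.1,0,0,0.025,0],[0.1,0,0,0.045,0],[0.1,0,0,0.07,0],[0.1,0,0,0.1,0],[0.1,0,0,0.12,0],[0.1,0,0,0.12,0],[0.1,0,0,0.12,0]],
])

```text
t: 14.3
tool_pos: [0.5624, 0.1441, 0.3738]
orientation: [-3.137, -0.164, -0.003]
force: [-0.2, 0.2, -0.7]
opening: 0.0415
```

Request:
play_rows([
  [[0.1,-0.04,0,0.02,0],[0.1,-0.08,-0.02,0.03,0],[0.1,-0.12,-0.04,0.03,0],[0.1,-0.12,-0.04,0.03,0],[0.1,-0.12,-0.04,0.03,0],[0.1,-0.12,-0.04,0.03,0],[0.1,-0.12,-0.04,0.03,0],[0.1,-0.12,-0.04,0.03,0]],
])

```text
t: 15.1
tool_pos: [0.4427, 0.1043, 0.4022]
orientation: [3.137, 0.165, -0.002]
force: [0.4, -0.6, 0.2]
opening: 0.042
```

```bash
python3 look.py 6
python3 - <<'E'
from h import *
# change check of the bench vs start
for n in("scene","side"):
    a=cloud(load(n+"0.npz"));b=cloud(load(n+"6.npz"));
    d=(np.linalg.norm(a-b,axis=-1)>.02);print(n,d.sum())
E
```

```text
15.1 [0.44266848 0.1042862  0.40216955] [ 0.42788152 -0.60331389  0.1506577 ] 0.042002637752289546
scene frame v=a*u+b*w+c [-0.0044  0.0163  0.0023] u [-0.0503  0.0474] wmin -0.2219
 tab z 0.2233 0.2819 mean u,v -0.0012 -0.0043
 red 163 [0.5444 0.3076 0.2642]
side frame v=a*u+b*w+c [-0.0013 -0.0036  0.0028] u [-0.0502  0.0479] wmin -0.2199
 tab z 0.2284 0.2806 mean u,v -0.0021 0.0069
 red 345 [0.5414 0.3191 0.2644]
scene 52373
side 63617
```

View pics/c6.png

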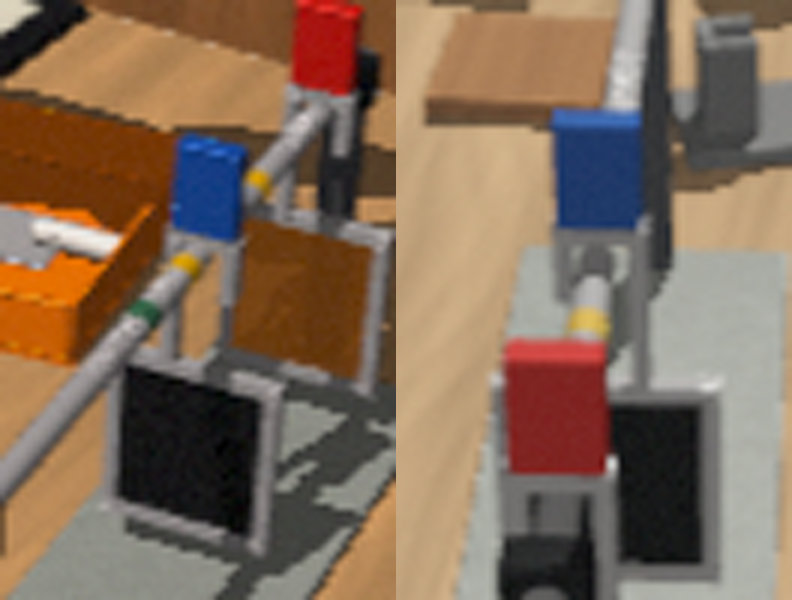

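View pics/scene6.png

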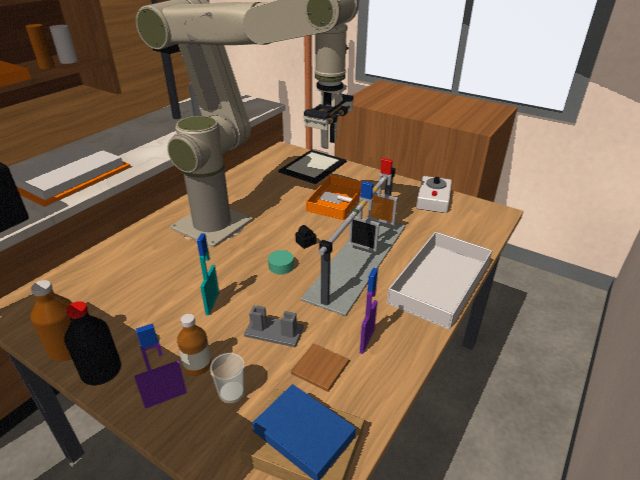

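The hanger hangs at scene pixel (365,215) between the yellow rings, upright. The red hanger, at (387,185), and everything else look as they did at the start. I'll let it settle, then hand in.

Request:
play_rows([
  [[0.1,0,0,0,0],[0.1,0,0,0,0],[0.1,0,0,0,0],[0.1,0,0,0,0],[0.1,0,0,0,0],[0.1,0,0,0,0],[0.1,0,0,0,0],[0.1,0,0,0,0]],
])

```text
t: 16.0
tool_pos: [0.4421, 0.104, 0.4029]
orientation: [-3.137, -0.165, -0.0]
force: [0.0, -0.1, -0.0]
opening: 0.0416
```

```bash
python3 look.py 7; python3 -c "
from plant import *
print(robot.close_job())"
```

```text
16.0 [0.44206909 0.10402677 0.40291018] [ 0.00310643 -0.07270057 -0.03126021] 0.04163691466415003
scene frame v=a*u+b*w+c [0.003  0.0048 0.0005] u [-0.0508  0.0473] wmin -0.2216
 tab z 0.2293 0.2829 mean u,v -0.0012 -0.0042
 red 161 [0.5441 0.3069 0.2648]
side frame v=a*u+b*w+c [ 0.0026 -0.0069  0.0022] u [-0.0503  0.0481] wmin -0.2211
 tab z 0.2269 0.2804 mean u,v -0.0022 0.0069
 red 342 [0.5412 0.3188 0.2639]
the job is handed in; nothing more can be done
None
```

The blue-tabbed hanger is hanging in the notch, and I handed the job in at about 16 s of the 51 s allowed. I lifted it straight out of the rack and hooked it over the bar about 12 cm right of the middle, well right of the green ring. I then slid it left with a light press until it dropped, lowered it to the bottom of the notch, let go and moved the arm away.

- **In the notch:** the tool came down 7 mm below its height on the plain bar (0.2601 to 0.2532 m) and met the bottom there. After release, the camera showed the hanger still at that depth.
- **Upright and at rest:** the frame tilts less than 0.01 rad in the last images, and its position held over the last two looks, about 0.9 s apart.
- **Everything else:** the red hanger's tab is within about 1–2 mm of where it started, which is camera noise. The other objects look unmoved in the final scene picture.
- **Check that told me nothing:** an automatic before/after comparison of depth points flagged over 50,000 pixels in each view. I didn't follow it up; the arm's new position and depth noise probably account for it, so "unmoved" rests on the picture.

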